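Seat and hold the bayonet cap of a tube leak-test holder

TASK

Load the leak-test holder: take the tall test tube out of the stand (leave the short vial standing in its hole) and drop it, closed end down, into the holder's bore. Then put the loose cap over it with its two lugs through the two openings of the holder's rim, push it down fully home against the spring and, keeping it down, turn it clockwise as seen from above, about a quarter turn, to the stop. The test runs only while the cap is held, so finish with the gripper still holding the cap, pressed fully home and at the stop; do not let go.

Things in the scene. Friction and masses are not known exactly. Their poses are not given: they have to be found in the camera images.
- tube: tall glass test tube, a straight rod 17 mm in diameter and 100 mm long (a paper slip makes its top look up to 22 mm wide), 30 g, upright in one of the stand's two holes (which one varies). Origin: centre of its underside, at first 6 mm above the bench; z up its axis. 62 mm stand out of the stand. It may drop the last 20 mm down the bore.
- vial: short vial, 17 mm in diameter, 62 mm tall, in the other hole of the stand; origin at the centre of its underside. It stays where it is.
- stand: white block, 104 (x) x 50 (y) x 44 mm high, fixed to the bench, with two holes 18.4 mm wide and 38 mm deep at x = -27 and +27 mm. Origin: centre of its underside. Centrifuges stand close behind the work: carry tube and cap past them with the TCP at least 360 mm above the bench, tool down.
- holder: leak-test holder, fixed to the bench. Origin: centre of its underside, z up. Aluminium block 66 x 66 x 60 mm high on a foot plate 96 (x) x 66 (y) x 6 mm. A bore on its axis, 20 mm in diameter, goes from 60 mm down to 5 mm above the bench. On the block stands a round steel head, outside diameter 64 mm, inside 55 mm, up to 85 mm above the bench.
- holder_mouth (a point): centre of the upper face of the head's rim, 85 mm above the bench; axes as the holder's. The inward rim is 5 mm thick, 44 mm inside diameter, and has two openings 13 mm wide at +x and -x for the cap's lugs. Under the rim the lugs turn only clockwise seen from above, up to a stop 80 degrees from the openings.
- follower (a joint): spring ring inside the head (43 mm outside, 26 mm inside diameter), pressed by the cap's lower edge. How far it is down, m: 0 = up, its upper face 79 mm above the bench; 0.013 = on its stop, 66 mm above the bench. About 4 N to start it, 12 N fully down.
- cap: dark grey hollow cap, about 120 g, standing open end down on the bench. Origin: centre of its lower edge; z up. Round body 40 mm outside, 32 mm inside diameter, 55 mm high (50 mm inside). Lower edge above the bench: 79 mm when it rests on the spring ring, below 72 mm when the lugs are free to turn under the rim, 66 mm fully home. Let go, it springs back up.
- cap_lug (a point): outer end of the cap's +x lug. Two equal lugs at the cap's +x and -x, in line with the bar grip, 8 mm wide, 3 to 8 mm above the lower edge, reach out to 26 mm from the axis. The cap is the same after half a turn.
- cap_grip (a point): point on the cap's axis 76 mm above its lower edge, in the bar grip on top, which is 36 mm long (along x), 12 mm thick (along y) and stands 55 to 80 mm above the lower edge. A TCP here has its fingertips just above the cap's shoulder. Axes as the cap's.

How it is judged (in metres and radians):
On the way, in this order (a step that is already met when the one before it is completed fails the run):
1. the tall tube stands on the floor of the holder's bore, released (z of tube in the frame of holder between 0 and 0.01 m and horizontal distance between tube and holder below 0.006 m and angle between tube's own z axis and vertical below 0.15 rad and contact force between the fingers and tube below 0.1 N), for 0.2 s.
2. the cap is pushed in, lugs in line with the openings and below the rim, the spring pressed (horizontal distance between cap and holder below 0.005 m and angle between cap's own z axis and vertical below 0.08 rad and z of cap in the frame of holder below 0.072 m and value of joint follower above 0.006 m and angle between the x axis of cap and the x axis of holder, either way round below 0.45 rad), for 0.05 s.
At the end, for the whole second after the job is handed in: Tube in the bore: foot within 6 mm of the axis, below 10 mm, within 0.15 rad of upright. Cap upright and still within 5 mm of the axis, lower edge below 69 mm (home 66), spring ring down over 10 mm, turned over 65 degrees (stop 80), fingers on it with over 1 N. Vial in its hole (z of tube in the frame of holder between 0 and 0.01 m and horizontal distance between tube and holder below 0.006 m and angle between tube's own z axis and vertical below 0.15 rad and horizontal distance between cap and holder below 0.005 m and angle between cap's own z axis and vertical below 0.08 rad and z of cap in the frame of holder below 0.069 m and value of joint follower above 0.01 m and angle between the x axis of cap and the x axis of holder, either way round above 1.13 rad and contact force between the fingers and cap above 1 N and linear speed of cap below 0.02 m/s and horizontal distance between vial and stand below 0.035 m and z of vial in the frame of stand below 0.012 m and angle between vial's own z axis and vertical below 0.2 rad); the arm keeps its last pose, push and grip.
It fails at once if the short vial is taken out of the stand (height (world z) of vial above 0.03 m).
It also fails if it takes over 72 s, if anything falls off the work surface, if the arm or the gripper's body presses on something with over 40 N, if the wrist force passes 120 N, or if a joint passes its speed limit or range.

ROBOT

A 6-joint arm with a two-finger parallel gripper is mounted at the origin on a cart in front of the work surface, level with it; the furniture and walls round the work are solid. World frame = base frame: x ahead of the robot, y to its left, z up, the work surface at z = 0. Lengths are in mm, angles in rad, forces in N, time in s.
With the tool pointing down it reaches from about 275 to 1000 mm from the base axis. Payload 8.4 kg.
Tool frame: the origin (TCP) lies between the finger pads, 19 mm behind the fingertips; this is the grasp point; z points along the fingers, y is the line along which they close (so a half turn about z gives the same grasp; the last joint's range is limited). The gripper opens to 85 mm and grips with 20 to 120 N. Pads are 22 mm wide; open, the fingers measure 114 mm over their backs; the gripper's body (76 mm by 85 mm) begins 54 mm behind the grasp point. The pads swing forward as they close: fully open they stand 13 mm farther back than shut.
Start: joints at [-1.26, 0.353, 1.633, -0, 1.155, -0.002], TCP at [192.326, -594.675, 249.981] pointing down, gripper open.
Joint ranges: [-2.63, 2.63], [-0.92, 2.1], [0.06, 2.66], [-1.3, 4.44], [0, 2.69], [-3.02, 3.02]. Speed limits (rad/s): [2.22, 2.22, 2.79, 3.14, 3.14, 3.14].

INTERFACE

Orientations are given as [roll, pitch, yaw] about the fixed x, y, z axes, in that order (R = Rz(yaw) Ry(pitch) Rx(roll)).
In Python, from rig import * gives the robot as it stands.
- The arm moves only by the tool step_arm, never from a script. Its argument "motion" is a list of rows, each an object with "claw": the finger opening in mm, from 0 to 85.4; "delta_pos": the shift along the tool's x, y, z in mm, a list of three; "turn": the turn about the tool's z in rad. In form: [{"claw": claw, "delta_pos": [dx, dy, dz], "turn": turn}, ...]. A call has 1 to 8 rows; each row shifts and turns the commanded pose from where the row before left it, along the tool's axes as they then stand; what a row does not reach is not made up. A row lasts 1/12 s, in which the tool goes at most 41.7 mm and 7.16 degrees, less where a joint would pass 70% of its speed; a pose out of reach is approached as far as the arm can. A call is refused whole if a number of a shift passes 41.7 or a number of a turn 0.125, either way. A call with a gripper value outside its range is refused whole. The fingers move at their own pace and stop on an object; "force" is the grip in N (left out, the last holds). Time passes only in rows, so rows that do not move let the fingers close. It gives the time, the measured TCP pose, the force, the opening and the grip force at its end, in the units of the state.
- sense(): the state, without advancing time (a new reading comes with each control period).
- grab_frame(name): name is "side" or "top"; returns a dict with "img" (420x560x3 uint8, red, green, blue), "vertical_fov" (degrees; the focal length in pixels is half the picture's height over the tangent of half this angle, whatever the lens; pixels are square), "cx", "cy" (the principal point, pixels), "R" (3x3) and "t" (3): a world point X has camera coordinates R X + t. Camera axes: x right, y down, z forward; pixel columns grow to the right and rows downward; lengths in mm; the calibration is good to about 2 mm. A picture is of the moment at which its call begins. There is no depth.
- sign_off(): hands the job in; it is judged then, once.
The state is a dict: "clock": time; "qpos": joint angles; "qvel": joint speeds; "joint_efforts": joint torques, N m; "eef_pos": TCP position; "tcp_rot": TCP orientation; "contact_force": force on the tool from outside, world axes, zero at the start; "wrist_torque": the same for the moment, N m; "opening": opening from 0.0 (shut) to 1.0 (fully open); "grasp_force": force on a finger pad.
Only numpy, scipy, OpenCV 4.12 (cv2) and the standard library are available. Lean on these libraries where they do the work, as an engineer would, in place of code of your own. Each camera call takes 0.05 s, during which the arm holds its last target. There are 200 camera calls.

## Working session

There is one attempt and no reset: what is moved stays moved. The work goes in short steps, Python scripts to look and compute and a tool call to move; the robot and the scene stay as the last step left them, time stands still between calls to the robot, and variables do not carry over. Pictures are saved under pics/ and viewed, at most 10 in all, crops included, and the job is handed in when it is done.

Besides the shell and the picture viewer there is one more tool, called after "Emit:" in YAML: its name, and indented under it one key for each argument. step_arm: Moves the arm, as the interface text tells. Its arguments: {"type":"object","properties":{"motion":{"type":"array","items":{"type":"object","properties":{"claw":{"type":"number"},"delta_pos":{"type":"array","items":{"type":"number"}},"turn":{"type":"number"}}}},"force":{"type":"number"}},"required":["motion"]}

```bash
mkdir -p pics; python3 - <<'E'
from rig import *
import cv2,pickle
print(sense())
for n in("side","top"):
    f=grab_frame(n); cv2.imwrite(f"pics/{n}0.png",f["img"][:,:,::-1]); pickle.dump(f,open(f"{n}0.pkl","wb"))
    print(n,{k:v for k,v in f.items() if k!="img"})
E
```

```text
{'clock': 0.0, 'qpos': array([-1.26035901e+00,  3.53634647e-01,  1.63414317e+00,  8.56171399e-06,
        1.15523304e+00, -2.40566733e-03]), 'qvel': array([ 0.00019772, -0.00046899, -0.00013952,  0.00148997,  0.00120874,
       -0.00089658]), 'joint_efforts': array([-2.06538214e-03, -6.05261850e+01, -3.42068160e+01, -2.18614796e-04,
        9.33528703e-03,  2.62637059e-05]), 'eef_pos': array([ 192.20988563, -594.2210707 ,  249.26624609]), 'tcp_rot': array([-3.14017447e+00, -1.12398039e-05,  3.12839515e-01]), 'contact_force': array([ 0.42428959, -0.10437437, -0.68029571]), 'wrist_torque': array([ 0.02693756, -0.00879347, -0.01331586]), 'grasp_force': 0.0, 'opening': 0.9983861450463307}
side {'vertical_fov': 56.71809392874594, 'cx': 276.85517508564106, 'cy': 207.30104088734595, 'R': array([[-0.99925228,  0.03507436,  0.01626867],
       [ 0.00314301,  0.49307059, -0.86998363],
       [-0.03853573, -0.86928199, -0.49281215]]), 't': array([ 485.29911316,   61.34450543, 1045.43028091])}
top {'vertical_fov': 47.91965203694156, 'cx': 284.05049395808624, 'cy': 208.8905379264956, 'R': array([[ 0.02943095, -0.99954864, -0.0060287 ],
       [-0.99551211, -0.02876833, -0.09015555],
       [ 0.08994142,  0.00865501, -0.99590945]]), 't': array([  14.40995604,  522.64198559, 1455.5258944 ])}
```

View pics/side0.png

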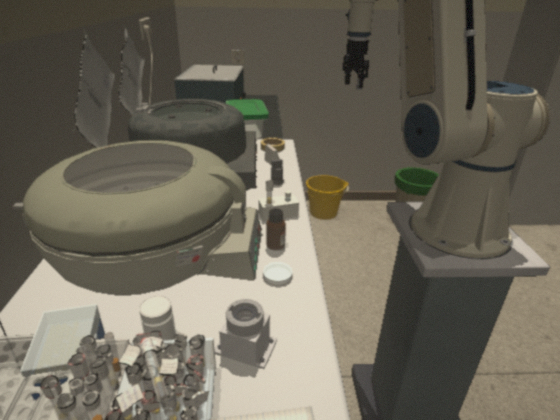

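View pics/top0.png

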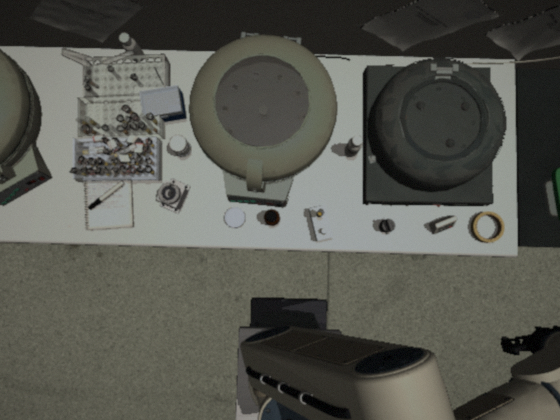

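The side view shows the holder at (246,325), stand at (278,208) and the probable cap at (277,172). In the top view the holder is at (171,195), stand at (318,224) and probable cap at (386,226). Next I'll enlarge crops of these.

```bash
python3 - <<'E'
import cv2,pickle,numpy as np
def crop(n,u,v,h=22):
    im=pickle.load(open(n+"0.pkl","rb"))["img"][v-h:v+h,u-h:u+h,::-1]
    return cv2.resize(im,(264,264),interpolation=cv2.INTER_CUBIC)
a=np.hstack([crop("top",171,195),crop("top",318,224),crop("top",386,226)])
b=np.hstack([crop("side",246,328,33),crop("side",279,202),crop("side",277,172)])
cv2.imwrite("pics/c.png",np.vstack([a,b]))
E
```

```text
(no output)
```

View pics/c.png

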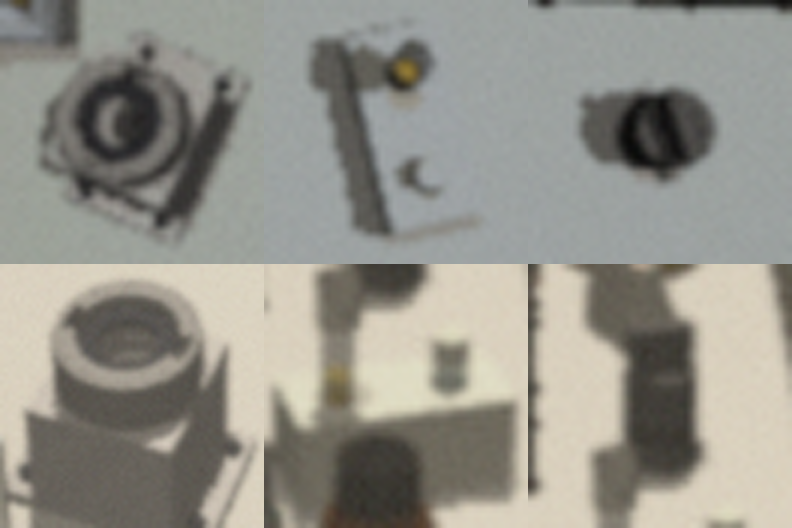

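Top crops: holder rim centre is about (170,192), tube with yellow content about (319,214), and the cap bar runs near vertical at (386,225). In the side crops, tube is at about (269,200) and cap at about (277,172). I'll measure these with masks, plus one contrast-stretched crop.

```bash
cat > h.py <<'E'
import cv2,pickle,numpy as np
def load(n): return pickle.load(open(n+".pkl","rb"))
def ray(f,uv):
    F=f["img"].shape[0]/2/np.tan(np.radians(f["vertical_fov"])/2)
    d=f["R"].T@np.array([(uv[0]-f["cx"])/F,(uv[1]-f["cy"])/F,1.]); return -f["R"].T@f["t"],d/np.linalg.norm(d)
def plane(f,uv,z):
    c,d=ray(f,uv); return c+d*(z-c[2])/d[2]
def proj(f,X):
    F=f["img"].shape[0]/2/np.tan(np.radians(f["vertical_fov"])/2)
    p=f["R"]@np.asarray(X,float)+f["t"]; return np.array([f["cx"]+F*p[0]/p[2],f["cy"]+F*p[1]/p[2]])
def tri(fa,ua,fb,ub):
    (a,d),(b,e)=ray(fa,ua),ray(fb,ub); s=np.linalg.lstsq(np.c_[d,-e],b-a,rcond=None)[0]
    p,q=a+s[0]*d,b+s[1]*e; return (p+q)/2,np.linalg.norm(p-q)
E
python3 - <<'E'
from h import *
T,S=load("top0"),load("side0")
def yel(f,u,v,h):
    im=f["img"][v-h:v+h,u-h:u+h].astype(float); w=np.clip(im[...,0]-im[...,2]-25,0,None)
    # use excess over local bg
    y,x=np.nonzero(w); W=w[y,x]; return (u-h+(x*W).sum()/W.sum(), v-h+(y*W).sum()/W.sum(), len(W))
yt,ys=yel(T,319,213,8),yel(S,269,199,9); print("yellow",yt,ys,tri(T,yt[:2],S,ys[:2]))
def dark(f,u,v,h,th):
    g=cv2.cvtColor(f["img"],cv2.COLOR_RGB2GRAY)[v-h:v+h,u-h:u+h]; m=(g<th).astype(np.uint8)
    n,l,s,c=cv2.connectedComponentsWithStats(m); k=l[h,h] or 1+np.argmax(s[1:,4]); return c[k]+[u-h,v-h],s[k]
for th in(45,60,75): print(th,"cap top",dark(T,386,226,14,th),"side",dark(S,277,172,16,th))
print("holder tri",tri(T,(169.8,192.2),S,(245,312.8)), plane(T,(169.8,192.2),85),plane(S,(245,312.8),85))
e=[(296+(x-264)/6,202+y/6) for x,y in((343,38),(391,236))]; print("stand edge",[plane(T,p,44) for p in e])
def crop(f,u,v,h):
    im=f["img"][v-h:v+h,u-h:u+h,::-1].astype(float); im=np.clip((im/im.max())**.6*255,0,255).astype(np.uint8)
    return cv2.resize(im,(390,290) if 0 else (300,300),interpolation=cv2.INTER_CUBIC)
cv2.imwrite("pics/d.png",np.vstack([np.hstack([crop(T,171,195,15),crop(T,386,226,12)]),np.hstack([crop(S,246,320,30),crop(S,277,170,15)])]))
E
```

```text
yellow (np.float64(319.344298245614), np.float64(213.3311403508772), 14) (np.float64(268.78068181818185), np.float64(198.02613636363637), 209) (array([507.22193087, -78.74043737,  57.08737609]), np.float64(2.5102062946115984))Traceback (most recent call last):
  File "<stdin>", line 11, in <module>
  File "<stdin>", line 10, in dark
    return _wrapfunc(a, 'argmax', axis=axis, out=out, **kwds)
    return bound(*args, **kwds)
ValueError: attempt to get argmax of an empty sequence
```

```bash
python3 - <<'E'
from h import *
T,S=load("top0"),load("side0")
def yel(f,u,v,h,o):
    im=f["img"][v-h:v+h,u-h:u+h].astype(float); d=im[...,0]-im[...,2]; w=np.clip(d-np.median(d)-o,0,None)
    y,x=np.nonzero(w); W=w[y,x]; return (u-h+(x*W).sum()/W.sum(), v-h+(y*W).sum()/W.sum(), len(W))
yt,ys=yel(T,319,213,8,20),yel(S,269,199,6,20); print("yellow",yt,ys,tri(T,yt[:2],S,ys[:2]))
def dark(f,u,v,h,th):
    g=cv2.cvtColor(f["img"],cv2.COLOR_RGB2GRAY)[v-h:v+h,u-h:u+h]; m=(g<th).astype(np.uint8)
    n,l,s,c=cv2.connectedComponentsWithStats(m)
    if n<2: return g.min()
    k=1+np.argmax(s[1:,4]); return c[k]+[u-h,v-h],s[k]+[u-h,v-h,0,0,0]
for th in(60,75,90): print(th,"cap top",dark(T,386,226,14,th),"side",dark(S,277,172,11,th))
print("holder tri",tri(T,(169.8,192.2),S,(245,312.8)), plane(T,(169.8,192.2),85),plane(S,(245,312.8),85))
e=[(296+(x-264)/6,202+y/6) for x,y in((343,38),(391,236))]; print("stand edge",[plane(T,p,44) for p in e])
def crop(f,u,v,h):
    im=f["img"][v-h:v+h,u-h:u+h,::-1].astype(float); im=np.clip((im/im.max())**.6*255,0,255).astype(np.uint8)
    return cv2.resize(im,(300,300),interpolation=cv2.INTER_CUBIC)
cv2.imwrite("pics/d.png",np.vstack([np.hstack([crop(T,171,195,15),crop(T,386,226,12)]),np.hstack([crop(S,246,320,30),crop(S,277,170,15)])]))
E
```

```text
yellow (np.float64(319.3192567567568), np.float64(213.34797297297297), 20) (np.float64(268.70588235294116), np.float64(198.05882352941177), 4) (array([507.30170942, -78.68022451,  57.00283886]), np.float64(2.25736605072178))
60 cap top (array([384.17592593, 225.86111111]), array([379, 220,  12,  13, 108])) side (array([277.08695652, 178.56521739]), array([273, 177,   9,   5,  23]))
75 cap top (array([385.08917197, 225.69426752]), array([378, 220,  16,  13, 157])) side (array([276.50520833, 172.22916667]), array([272, 161,  11,  22, 192]))
90 cap top (array([384.01860465, 225.30697674]), array([374, 219,  20,  15, 215])) side (array([276.54424779, 171.48672566]), array([271, 161,  12,  22, 226]))
holder tri (array([555.76121157, 375.88147919,  80.83064671]), np.float64(3.44744584870005)) [556.99888619 374.79165836  85.        ] [553.78598173 380.36381552  85.        ]
stand edge [array([524.12693401, -47.96596283,  44.        ]), array([423.2445072 , -74.98490651,  44.        ])]
```

View pics/d.png

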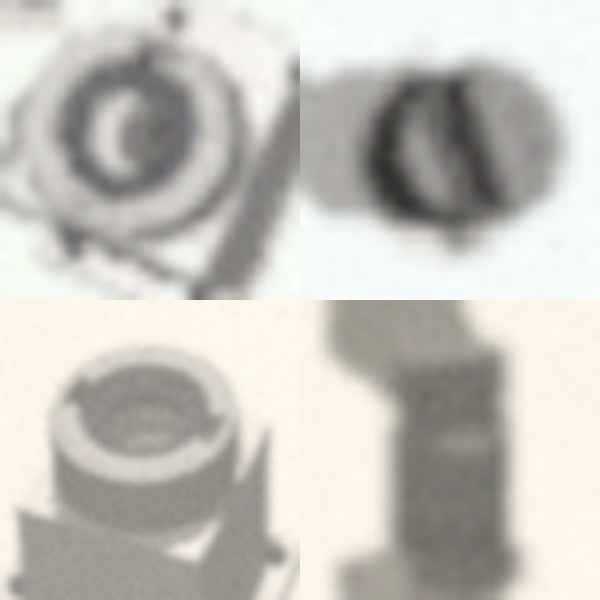

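```bash
python3 - <<'E'
from h import *
T,S=load("top0"),load("side0")
print("holder",tri(T,(168.25,192.6),S,(244.6,312)),plane(T,(168.25,192.6),85),plane(S,(244.6,312),85))
a,b=[plane(S,(216+x/5-.4,290+(y-300)/5-.4),85) for x,y in((78,388),(215,428))]
print("openings side",a,b,np.degrees(np.arctan2(*(a-b)[1::-1])))
a,b=[plane(T,(156+x/10-.45,180+y/10-.45),6) for x,y in((295,100),(215,290))]
print("block edge yaw",np.degrees(np.arctan2(*(a-b)[1::-1])))
a,b=[plane(T,(374+(x-300)/12.5-.46,214+y/12.5-.46),60) for x,y in((455,75),(495,205))]
print("cap yaw",np.degrees(np.arctan2(*(a-b)[1::-1])))
print("cap",plane(T,(387.9,224.6),55), plane(S,(276.8,161.3),80), tri(T,(387.9,224.6),S,(276.8,172.)))
print("cap side proj for check",proj(S,plane(T,(387.9,224.6),55)))
E
```

```text
holder (array([555.01563968, 379.21487934,  85.77762777]), np.float64(1.0822250606310713)) [555.65177062 379.40563123  85.        ] [554.52275708 378.5072378   85.        ]
openings side [577.71256348 366.8349598   85.        ] [531.00002907 386.26787469  85.        ] -22.58783393347404
block edge yaw -20.09209601789808
cap yaw 17.71181196611049
cap [ 480.22527984 -288.68996211   55.        ] [ 477.24495844 -281.89561974   80.        ] (array([ 478.73681146, -291.90602422,   38.6939805 ]), np.float64(5.047296630224877))
cap side proj for check [275.67383303 167.69216691]
```

Emit:
step_arm:
  motion:
    - {"claw": 60, "delta_pos": [0, 0, -35], "turn": 0}
    - {"claw": 60, "delta_pos": [0, 0, -35], "turn": 0}
    - {"claw": 60, "delta_pos": [0, 0, -35], "turn": 0}
    - {"claw": 60, "delta_pos": [0, 0, -15], "turn": 0.05}
  force: 30

```text
clock: 0.43
eef_pos: [192.7, -595.8, 374.7]
tcp_rot: [3.137, -0.0, 0.263]
contact_force: [0.7, -0.5, -0.0]
opening: 0.702
grasp_force: 0.0
```

Emit:
step_arm:
  motion:
    - {"claw": 60, "delta_pos": [27.4, -26.1, 0]}
    - {"claw": 60, "delta_pos": [27.4, -26.1, 0]}
    - {"claw": 60, "delta_pos": [27.4, -26.1, 0]}
    - {"claw": 60, "delta_pos": [27.4, -26.1, 0]}
    - {"claw": 60, "delta_pos": [27.4, -26.1, 0]}
    - {"claw": 60, "delta_pos": [27.4, -26.1, 0]}
    - {"claw": 60, "delta_pos": [27.4, -26.1, 0]}
    - {"claw": 60, "delta_pos": [27.4, -26.1, 0]}

```text
schema error: expected keys claw, delta_pos, turn
```

Emit:
step_arm:
  motion:
    - {"claw": 60, "delta_pos": [27.4, -26.1, 0]}
    - {"claw": 60, "delta_pos": [27.4, -26.1, 0]}
    - {"claw": 60, "delta_pos": [27.4, -26.1, 0]}
    - {"claw": 60, "delta_pos": [27.4, -26.1, 0]}
    - {"claw": 60, "delta_pos": [27.4, -26.1, 0]}
    - {"claw": 60, "delta_pos": [27.4, -26.1, 0]}
    - {"claw": 60, "delta_pos": [27.4, -26.1, 0]}
    - {"claw": 60, "delta_pos": [27.4, -26.1, 0]}

```text
schema error: expected keys claw, delta_pos, turn
```

Emit:
step_arm:
  motion:
    - {"claw": 60, "delta_pos": [0, 0, 40]}
    - {"claw": 60, "delta_pos": [0, 0, 40]}
    - {"claw": 60, "delta_pos": [0, 0, 40]}
    - {"claw": 60, "delta_pos": [0, 0, 40]}
    - {"claw": 60, "delta_pos": [0, 0, 20]}
    - {"claw": 60, "delta_pos": [0, 0, 0]}
    - {"claw": 60, "delta_pos": [0, 0, 0]}

```text
schema error: expected keys claw, delta_pos, turn
```

```bash
python3 - <<'E'
from rig import *
from h import *
s=sense(); print(s["eef_pos"],s["tcp_rot"])
o=[]
for n in("side","top"):
    f=grab_frame(n); pickle.dump(f,open(f"{n}1.pkl","wb"))
    p=proj(f,s["eef_pos"]); q=proj(f,s["eef_pos"]*[1,1,0]+[0,0,106]); print(n,p,q)
    u,v=278,190
    if n=="top": u,v=319,218
    h=25; im=f["img"][v-h:v+h,u-h:u+h,::-1]
    o.append(cv2.resize(im,(400,400),interpolation=cv2.INTER_CUBIC))
cv2.imwrite("pics/e.png",np.hstack(o))
E
```

```text
[ 192.66636433 -595.77563486  374.66780882] [ 3.13654972e+00 -2.27883770e-04  2.63458536e-01]
side [355.72180219  49.05345288] [347.64643052 123.46361828]
top [548.84468432 344.54170938] [497.39205927 326.2984343 ]
```

View pics/e.png

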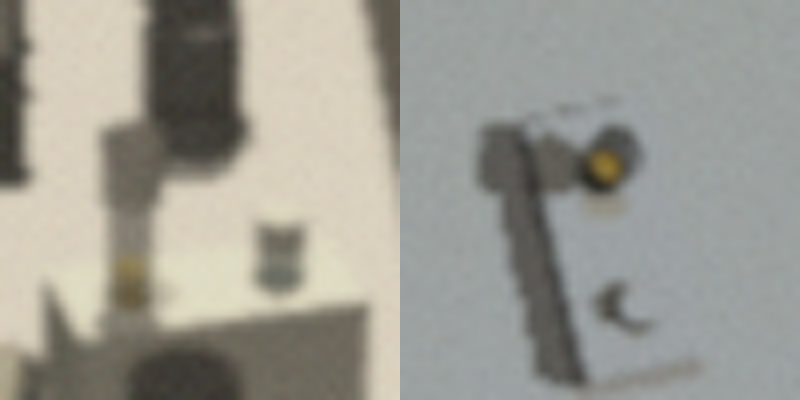

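The moves were refused because every row needs a turn key, so the picture just shows the unmoved stand. The tube axis is at u≈268.8 in the side view. I'll resend with turn included.

Emit:
step_arm:
  motion:
    - {"claw": 60, "delta_pos": [27.4, -26.1, 0], "turn": 0}
    - {"claw": 60, "delta_pos": [27.4, -26.1, 0], "turn": 0}
    - {"claw": 60, "delta_pos": [27.4, -26.1, 0], "turn": 0}
    - {"claw": 60, "delta_pos": [27.4, -26.1, 0], "turn": 0}
    - {"claw": 60, "delta_pos": [27.4, -26.1, 0], "turn": 0}
    - {"claw": 60, "delta_pos": [27.4, -26.1, 0], "turn": 0}
    - {"claw": 60, "delta_pos": [27.4, -26.1, 0], "turn": 0}
    - {"claw": 60, "delta_pos": [27.4, -26.1, 0], "turn": 0}

```text
clock: 1.2
eef_pos: [349.8, -334.0, 368.6]
tcp_rot: [-3.14, 0.001, 0.263]
contact_force: [1.3, -0.6, 0.3]
opening: 0.7
grasp_force: 0.0
```

Emit:
step_arm:
  motion:
    - {"claw": 60, "delta_pos": [27.4, -26.1, 0], "turn": 0}
    - {"claw": 60, "delta_pos": [27.4, -26.1, 0], "turn": 0}
    - {"claw": 60, "delta_pos": [27.4, -26.1, 0], "turn": 0}
    - {"claw": 60, "delta_pos": [27.4, -26.1, 0], "turn": 0}
    - {"claw": 60, "delta_pos": [27.4, -26.1, 0], "turn": 0}
    - {"claw": 60, "delta_pos": [27.4, -26.1, 0], "turn": 0}
    - {"claw": 60, "delta_pos": [27.4, -26.1, 0], "turn": 0}
    - {"claw": 60, "delta_pos": [27.4, -26.1, 0], "turn": 0}

```text
clock: 1.87
eef_pos: [507.2, -75.6, 368.6]
tcp_rot: [-3.141, 0.002, 0.264]
contact_force: [0.9, -0.8, 1.2]
opening: 0.703
grasp_force: 0.0
```

Emit:
step_arm:
  motion:
    - {"claw": 60, "delta_pos": [0, 0, 40], "turn": 0}
    - {"claw": 60, "delta_pos": [0, 0, 40], "turn": 0}
    - {"claw": 60, "delta_pos": [0, 0, 40], "turn": 0}
    - {"claw": 60, "delta_pos": [0, 0, 40], "turn": 0}
    - {"claw": 60, "delta_pos": [0, 0, 20], "turn": 0}
    - {"claw": 60, "delta_pos": [0, 0, 0], "turn": 0}
    - {"claw": 60, "delta_pos": [0, 0, 0], "turn": 0}

```text
clock: 2.45
eef_pos: [506.0, -77.3, 188.6]
tcp_rot: [-3.14, 0.004, 0.263]
contact_force: [0.1, -0.3, 0.5]
opening: 0.704
grasp_force: 0.0
```

```bash
python3 - <<'E'
from rig import *
from h import *
s=sense(); print(s["eef_pos"],s["tcp_rot"],s["qpos"])
o=[]
for n,(u,v) in(("side",(274,170)),("top",(322,214))):
    f=grab_frame(n); pickle.dump(f,open(f"{n}1.pkl","wb"))
    p=proj(f,s["eef_pos"]); q=proj(f,s["eef_pos"]*[1,1,0]+[0,0,106]); print(n,p,q)
    h=25; im=f["img"][v-h:v+h,u-h:u+h,::-1]
    o.append(cv2.resize(im,(400,400),interpolation=cv2.INTER_CUBIC))
cv2.imwrite("pics/f.png",np.hstack(o))
E
```

```text
[505.98629097 -77.32698014 188.62866   ] [-3.14001677  0.00355557  0.26331048] [-1.54579693e-01  2.52291224e-01  1.92950562e+00 -3.27543508e-06
  9.63684953e-01  1.15291083e+00]
side [269.09419942 153.11790294] [268.8953783  182.10548237]
top [322.01933887 210.38297005] [319.94801653 212.8187931 ]
```

View pics/f.png

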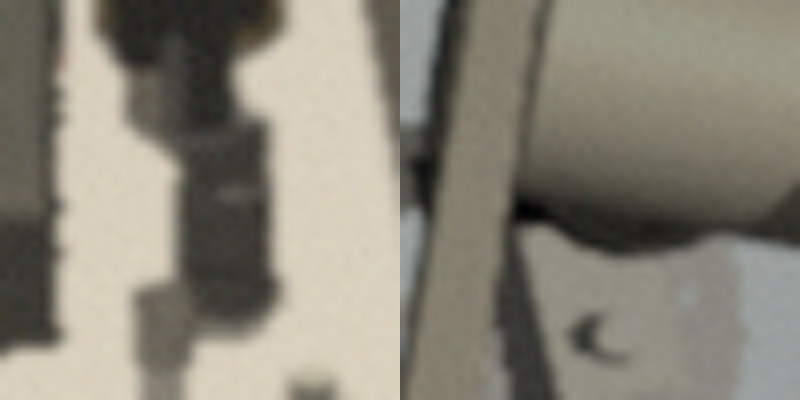

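Side view: fingers straddle u≈269, in line with the tube at 268.9; the top view is hidden by the arm. Next I'll descend and grip.

Emit:
step_arm:
  motion:
    - {"claw": 60, "delta_pos": [0.2, 1.3, 33], "turn": 0}
    - {"claw": 60, "delta_pos": [0, 0, 33], "turn": 0}
    - {"claw": 60, "delta_pos": [0, 0, 32], "turn": 0}
    - {"claw": 60, "delta_pos": [0, 0, 0], "turn": 0}
    - {"claw": 60, "delta_pos": [0, 0, 0], "turn": 0}
  force: 30

```text
clock: 2.97
eef_pos: [507.8, -78.8, 92.6]
tcp_rot: [-3.141, 0.001, 0.263]
contact_force: [0.8, -0.4, -0.6]
opening: 0.699
grasp_force: 0.0
```

Emit:
step_arm:
  motion:
    - {"claw": 10, "delta_pos": [0, 0, 0], "turn": 0}
    - {"claw": 10, "delta_pos": [0, 0, 0], "turn": 0}
    - {"claw": 10, "delta_pos": [0, 0, 0], "turn": 0}
    - {"claw": 10, "delta_pos": [0, 0, 0], "turn": 0}
    - {"claw": 10, "delta_pos": [0, 0, 0], "turn": 0}
    - {"claw": 10, "delta_pos": [0, 0, 0], "turn": 0}
    - {"claw": 10, "delta_pos": [0, 0, 0], "turn": 0}
    - {"claw": 10, "delta_pos": [0, 0, 0], "turn": 0}

```text
clock: 3.63
eef_pos: [509.2, -79.0, 93.8]
tcp_rot: [3.14, -0.003, 0.263]
contact_force: [-0.3, -0.3, 10.4]
opening: 0.184
grasp_force: 29.2
```

Emit:
step_arm:
  motion:
    - {"claw": 10, "delta_pos": [0, 0, -15], "turn": 0}
    - {"claw": 10, "delta_pos": [0, 0, -20], "turn": 0}
    - {"claw": 10, "delta_pos": [0, 0, -40], "turn": 0}
    - {"claw": 10, "delta_pos": [0, 0, -41], "turn": 0}
    - {"claw": 10, "delta_pos": [0, 0, -41], "turn": 0}
    - {"claw": 10, "delta_pos": [0, 0, -41], "turn": 0}
    - {"claw": 10, "delta_pos": [0, 0, -41], "turn": 0}
    - {"claw": 10, "delta_pos": [0, 0, -41], "turn": 0}

```text
clock: 4.3
eef_pos: [507.1, -78.6, 375.1]
tcp_rot: [3.141, -0.001, 0.263]
contact_force: [1.9, -0.9, -0.4]
opening: 0.188
grasp_force: 29.6
```

```bash
python3 - <<'E'
from rig import *
s=sense(); print(s["eef_pos"],s["tcp_rot"],s["qpos"],s["opening"],s["grasp_force"],s["contact_force"])
E
```

```text
[507.06529844 -78.62823324 375.13576496] [ 3.14094315e+00 -1.44269563e-03  2.62811670e-01] [-1.56759889e-01  7.35825807e-02  1.70969936e+00 -5.58594833e-06
  1.35672857e+00  1.15122642e+00] 0.18763102157954972 29.590335488319397 [ 1.9310504  -0.86351061 -0.4156199 ]
```

Emit:
step_arm:
  motion:
    - {"claw": 10, "delta_pos": [13.8, -35.8, 0], "turn": 0}
    - {"claw": 10, "delta_pos": [13.8, -35.8, 0], "turn": 0}
    - {"claw": 10, "delta_pos": [13.8, -35.8, 0], "turn": 0}
    - {"claw": 10, "delta_pos": [13.8, -35.8, 0], "turn": 0}
    - {"claw": 10, "delta_pos": [13.8, -35.8, 0], "turn": 0}
    - {"claw": 10, "delta_pos": [13.8, -35.8, 0], "turn": 0}

```text
clock: 4.8
eef_pos: [531.5, 152.0, 373.0]
tcp_rot: [3.142, -0.001, 0.263]
contact_force: [0.4, -0.4, 0.1]
opening: 0.185
grasp_force: 29.6
```

Emit:
step_arm:
  motion:
    - {"claw": 10, "delta_pos": [13.8, -35.8, 0], "turn": 0}
    - {"claw": 10, "delta_pos": [13.8, -35.8, 0], "turn": 0}
    - {"claw": 10, "delta_pos": [13.8, -35.8, 0], "turn": 0}
    - {"claw": 10, "delta_pos": [13.8, -35.8, 0], "turn": 0}
    - {"claw": 10, "delta_pos": [13.8, -35.8, 0], "turn": 0}
    - {"claw": 10, "delta_pos": [13.8, -35.8, 0], "turn": 0}
    - {"claw": 10, "delta_pos": [0, 0, 0], "turn": 0}
    - {"claw": 10, "delta_pos": [0, 0, 0], "turn": 0}

```text
clock: 5.47
eef_pos: [555.5, 381.0, 371.9]
tcp_rot: [3.142, 0.0, 0.266]
contact_force: [0.3, -0.1, -1.0]
opening: 0.18
grasp_force: 29.6
```

Emit:
step_arm:
  motion:
    - {"claw": 10, "delta_pos": [0, 0, 40], "turn": 0}
    - {"claw": 10, "delta_pos": [0, 0, 40], "turn": 0}
    - {"claw": 10, "delta_pos": [0, 0, 40], "turn": 0}
    - {"claw": 10, "delta_pos": [0, 0, 40], "turn": 0}
    - {"claw": 10, "delta_pos": [0, 0, 0], "turn": 0}
    - {"claw": 10, "delta_pos": [0, 0, 0], "turn": 0}
    - {"claw": 10, "delta_pos": [0, 0, 0], "turn": 0}

```text
clock: 6.05
eef_pos: [557.3, 379.2, 214.9]
tcp_rot: [-3.141, -0.003, 0.262]
contact_force: [0.3, -0.0, 0.7]
opening: 0.185
grasp_force: 29.6
```

```bash
python3 - <<'E'
from rig import *
from h import *
s=sense(); print(s["eef_pos"],s["tcp_rot"],s["qpos"])
o=[]
P=s["eef_pos"]
for n,(u,v) in(("side",(246,285)),("top",(171,190))):
    f=grab_frame(n); pickle.dump(f,open(f"{n}2.pkl","wb"))
    print(n,[proj(f,[P[0],P[1],z]) for z in(P[2],P[2]-84,85)])
    h=50 if n=="side" else 25; im=f["img"][v-h:v+h,u-h:u+h,::-1]
    o.append(cv2.resize(im,(400,400),interpolation=cv2.INTER_CUBIC))
cv2.imwrite("pics/g.png",np.hstack(o))
E
```

```text
[557.25403639 379.20650333 214.85551872] [-3.14075408e+00 -2.78437483e-03  2.62141697e-01] [ 5.95343955e-01  4.58562152e-01  1.55480676e+00 -1.31022230e-04
  1.12531824e+00  1.90405370e+00]
side [array([240.66155196, 249.05394205]), array([242.19627037, 291.45086723]), array([242.95189488, 312.32515637])]
top [array([156.50211585, 186.12265587]), array([164.41556717, 190.10014713]), array([168.34326128, 192.0743008 ])]
```

View pics/g.png

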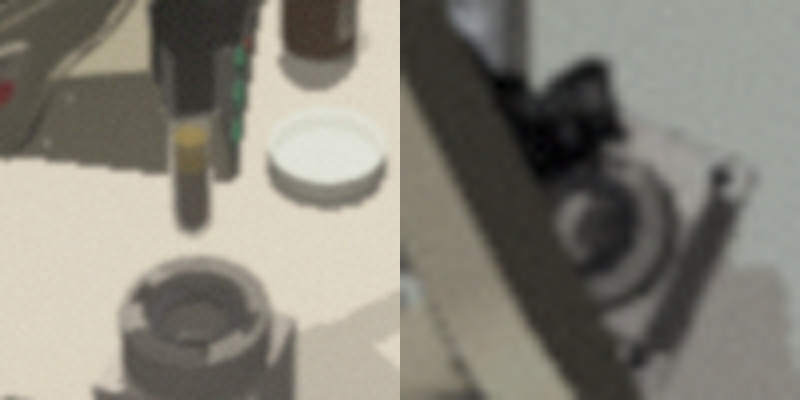

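Side view: tube hangs over the holder, bottom at u≈243.4 and rim centre at u≈244.6 (about 1 mm in −x needed). The top view is half hidden by the arm. Next I'll correct and lower with force checks.

Emit:
step_arm:
  motion:
    - {"claw": 10, "delta_pos": [-1, -0.3, 20], "turn": 0}
    - {"claw": 10, "delta_pos": [0, 0, 20], "turn": 0}
    - {"claw": 10, "delta_pos": [0, 0, 20], "turn": 0}
    - {"claw": 10, "delta_pos": [0, 0, 0], "turn": 0}
    - {"claw": 10, "delta_pos": [0, 0, 0], "turn": 0}

```text
clock: 6.57
eef_pos: [555.4, 379.4, 153.4]
tcp_rot: [-3.141, -0.001, 0.263]
contact_force: [0.1, -0.2, 0.1]
opening: 0.182
grasp_force: 29.6
```

Emit:
step_arm:
  motion:
    - {"claw": 10, "delta_pos": [0, 0, 3], "turn": 0}
    - {"claw": 10, "delta_pos": [0, 0, 3], "turn": 0}
    - {"claw": 10, "delta_pos": [0, 0, 3], "turn": 0}
    - {"claw": 10, "delta_pos": [0, 0, 3], "turn": 0}
    - {"claw": 10, "delta_pos": [0, 0, 0], "turn": 0}

```text
clock: 6.98
eef_pos: [555.3, 379.2, 140.0]
tcp_rot: [3.142, -0.001, 0.263]
contact_force: [2.0, -0.4, -1.2]
opening: 0.187
grasp_force: 29.7
```

Emit:
step_arm:
  motion:
    - {"claw": 10, "delta_pos": [0, 0, 4], "turn": 0}
    - {"claw": 10, "delta_pos": [0, 0, 4], "turn": 0}
    - {"claw": 10, "delta_pos": [0, 0, 4], "turn": 0}
    - {"claw": 10, "delta_pos": [0, 0, 0], "turn": 0}

```text
clock: 7.32
eef_pos: [555.1, 379.0, 127.1]
tcp_rot: [3.141, 0.0, 0.263]
contact_force: [4.3, -0.6, -3.1]
opening: 0.182
grasp_force: 29.5
```

Emit:
step_arm:
  motion:
    - {"claw": 10, "delta_pos": [0, 0, 4], "turn": 0}
    - {"claw": 10, "delta_pos": [0, 0, 4], "turn": 0}
    - {"claw": 10, "delta_pos": [0, 0, 4], "turn": 0}
    - {"claw": 10, "delta_pos": [0, 0, 4], "turn": 0}
    - {"claw": 10, "delta_pos": [0, 0, 2], "turn": 0}
    - {"claw": 10, "delta_pos": [0, 0, 0], "turn": 0}
    - {"claw": 10, "delta_pos": [0, 0, 0], "turn": 0}

```text
clock: 7.9
eef_pos: [555.2, 379.1, 109.4]
tcp_rot: [3.141, -0.0, 0.263]
contact_force: [5.6, -1.1, -1.9]
opening: 0.189
grasp_force: 29.5
```

The tube is in the bore, with a side force in +x. I'll shift +x to relieve it and learn where the axis is.

Emit:
step_arm:
  motion:
    - {"claw": 10, "delta_pos": [1, 0.3, 0], "turn": 0}
    - {"claw": 10, "delta_pos": [0, 0, 0], "turn": 0}
    - {"claw": 10, "delta_pos": [0, 0, 0], "turn": 0}

```text
clock: 8.15
eef_pos: [555.6, 379.0, 109.5]
tcp_rot: [3.142, 0.001, 0.263]
contact_force: [2.1, 0.6, -3.2]
opening: 0.185
grasp_force: 29.6
```

Emit:
step_arm:
  motion:
    - {"claw": 10, "delta_pos": [0.5, 0.1, 0], "turn": 0}
    - {"claw": 10, "delta_pos": [0, 0, 0], "turn": 0}
    - {"claw": 10, "delta_pos": [0, 0, 0], "turn": 0}

```text
clock: 8.4
eef_pos: [556.0, 379.1, 109.8]
tcp_rot: [3.142, 0.001, 0.263]
contact_force: [1.0, 0.2, -0.6]
opening: 0.185
grasp_force: 29.6
```

Emit:
step_arm:
  motion:
    - {"claw": 10, "delta_pos": [1.5, 0.4, 0], "turn": 0}
    - {"claw": 10, "delta_pos": [0, 0, 0], "turn": 0}
    - {"claw": 10, "delta_pos": [0, 0, 0], "turn": 0}

```text
clock: 8.65
eef_pos: [557.9, 379.1, 110.0]
tcp_rot: [3.142, 0.0, 0.263]
contact_force: [-0.3, 0.3, -0.2]
opening: 0.185
grasp_force: 29.7
```

Emit:
step_arm:
  motion:
    - {"claw": 10, "delta_pos": [1.5, 0.4, 0], "turn": 0}
    - {"claw": 10, "delta_pos": [0, 0, 0], "turn": 0}
    - {"claw": 10, "delta_pos": [0, 0, 0], "turn": 0}

```text
clock: 8.9
eef_pos: [559.5, 379.1, 109.9]
tcp_rot: [3.142, 0.0, 0.263]
contact_force: [-0.4, -0.2, -0.9]
opening: 0.188
grasp_force: 29.7
```

Emit:
step_arm:
  motion:
    - {"claw": 10, "delta_pos": [-1.2, -2.4, 0], "turn": 0}
    - {"claw": 10, "delta_pos": [0, 0, 0], "turn": 0}
    - {"claw": 10, "delta_pos": [0, 0, 0], "turn": 0}

```text
clock: 9.15
eef_pos: [557.9, 380.9, 110.0]
tcp_rot: [3.141, 0.0, 0.263]
contact_force: [0.8, -2.8, 0.5]
opening: 0.187
grasp_force: 29.9
```

Emit:
step_arm:
  motion:
    - {"claw": 10, "delta_pos": [-1, 3.9, 0], "turn": 0}
    - {"claw": 10, "delta_pos": [0, 0, 0], "turn": 0}
    - {"claw": 10, "delta_pos": [0, 0, 0], "turn": 0}

```text
clock: 9.4
eef_pos: [557.9, 377.2, 110.1]
tcp_rot: [-3.141, -0.0, 0.263]
contact_force: [-0.4, 1.2, 0.1]
opening: 0.183
grasp_force: 29.7
```

Emit:
step_arm:
  motion:
    - {"claw": 10, "delta_pos": [0.2, -1.7, 0], "turn": 0}
    - {"claw": 10, "delta_pos": [0, 0, 1], "turn": 0}
    - {"claw": 45, "delta_pos": [0, 0, 0], "turn": 0}
    - {"claw": 45, "delta_pos": [0, 0, 0], "turn": 0}
    - {"claw": 45, "delta_pos": [0, 0, 0], "turn": 0}
    - {"claw": 45, "delta_pos": [0, 0, 0], "turn": 0}
    - {"claw": 45, "delta_pos": [0, 0, 0], "turn": 0}
    - {"claw": 45, "delta_pos": [0, 0, 0], "turn": 0}

```text
clock: 10.07
eef_pos: [557.7, 378.9, 109.0]
tcp_rot: [-3.142, -0.0, 0.263]
contact_force: [0.4, -0.4, 0.2]
opening: 0.53
grasp_force: 0.0
```

Emit:
step_arm:
  motion:
    - {"claw": 60, "delta_pos": [0, 0, -10], "turn": 0}
    - {"claw": 60, "delta_pos": [0, 0, -40], "turn": 0}
    - {"claw": 60, "delta_pos": [0, 0, -41], "turn": 0}
    - {"claw": 60, "delta_pos": [0, 0, -41], "turn": 0}
    - {"claw": 60, "delta_pos": [0, 0, -41], "turn": 0}
    - {"claw": 60, "delta_pos": [0, 0, -41], "turn": 0}
    - {"claw": 60, "delta_pos": [0, 0, -41], "turn": 0}
    - {"claw": 60, "delta_pos": [0, 0, -5], "turn": 0}

```text
clock: 10.73
eef_pos: [559.6, 380.2, 379.1]
tcp_rot: [-3.137, -0.012, 0.263]
contact_force: [0.5, 0.8, 0.9]
opening: 0.705
grasp_force: 0.0
```

Emit:
step_arm:
  motion:
    - {"claw": 60, "delta_pos": [-13.8, 34.7, 0], "turn": 0}
    - {"claw": 60, "delta_pos": [-13.8, 34.7, 0], "turn": 0}
    - {"claw": 60, "delta_pos": [-13.8, 34.7, 0], "turn": 0}
    - {"claw": 60, "delta_pos": [-13.8, 34.7, 0], "turn": 0}
    - {"claw": 60, "delta_pos": [-13.8, 34.7, 0], "turn": 0}
    - {"claw": 60, "delta_pos": [-13.8, 34.7, 0], "turn": 0}

```text
clock: 11.23
eef_pos: [531.1, 154.7, 369.7]
tcp_rot: [3.142, -0.001, 0.263]
contact_force: [0.6, -0.3, 0.3]
opening: 0.704
grasp_force: 0.0
```

Emit:
step_arm:
  motion:
    - {"claw": 60, "delta_pos": [-13.8, 34.7, 0], "turn": 0}
    - {"claw": 60, "delta_pos": [-13.8, 34.7, 0], "turn": 0}
    - {"claw": 60, "delta_pos": [-13.8, 34.7, 0], "turn": 0}
    - {"claw": 60, "delta_pos": [-13.8, 34.7, 0], "turn": 0}
    - {"claw": 60, "delta_pos": [-13.8, 34.7, 0], "turn": 0}
    - {"claw": 60, "delta_pos": [-13.8, 34.7, 0], "turn": 0}

```text
clock: 11.73
eef_pos: [505.2, -68.0, 369.8]
tcp_rot: [3.141, -0.001, 0.263]
contact_force: [1.0, 0.8, -0.5]
opening: 0.702
grasp_force: 0.0
```

Emit:
step_arm:
  motion:
    - {"claw": 60, "delta_pos": [-13.8, 34.7, 0], "turn": 0}
    - {"claw": 60, "delta_pos": [-13.8, 34.7, 0], "turn": 0}
    - {"claw": 60, "delta_pos": [-13.8, 34.7, 0], "turn": 0}
    - {"claw": 60, "delta_pos": [-13.8, 34.7, 0], "turn": 0}
    - {"claw": 60, "delta_pos": [-13.8, 34.7, 0], "turn": 0}
    - {"claw": 60, "delta_pos": [-13.8, 34.7, 0], "turn": 0}
    - {"claw": 60, "delta_pos": [0, 0, 0], "turn": -0.04}
    - {"claw": 60, "delta_pos": [0, 0, 0], "turn": 0}

```text
clock: 12.4
eef_pos: [479.4, -290.6, 369.3]
tcp_rot: [3.141, -0.0, 0.301]
contact_force: [0.7, 1.0, -0.7]
opening: 0.701
grasp_force: 0.0
```

Emit:
step_arm:
  motion:
    - {"claw": 60, "delta_pos": [0, 0, 40], "turn": 0}
    - {"claw": 60, "delta_pos": [0, 0, 40], "turn": 0}
    - {"claw": 60, "delta_pos": [0, 0, 40], "turn": 0}
    - {"claw": 60, "delta_pos": [0, 0, 40], "turn": 0}
    - {"claw": 60, "delta_pos": [0, 0, 40], "turn": 0}
    - {"claw": 60, "delta_pos": [0, 0, 30], "turn": 0}
    - {"claw": 60, "delta_pos": [0, 0, 0], "turn": 0}
    - {"claw": 60, "delta_pos": [0, 0, 0], "turn": 0}

```text
clock: 13.07
eef_pos: [479.6, -287.6, 138.6]
tcp_rot: [-3.139, 0.002, 0.303]
contact_force: [0.8, -0.7, 1.1]
opening: 0.697
grasp_force: 0.0
```

```bash
python3 - <<'E'
from rig import *
from h import *
s=sense(); print(s["eef_pos"],s["tcp_rot"],s["qpos"])
o=[]
P=s["eef_pos"]
for n,(u,v,h) in(("side",(277,163,25)),("top",(170,192,20))):
    f=grab_frame(n); pickle.dump(f,open(f"{n}3.pkl","wb"))
    print(n,[proj(f,[P[0],P[1],z]) for z in(P[2],80)])
    im=f["img"][v-h:v+h,u-h:u+h,::-1]
    o.append(cv2.resize(im,(400,400),interpolation=cv2.INTER_CUBIC))
cv2.imwrite("pics/h.png",np.hstack(o))
E
```

```text
[ 479.62989862 -287.59194162  138.61845435] [-3.13926670e+00  1.78008589e-03  3.03026025e-01] [-5.42937903e-01  3.86214922e-01  1.86843612e+00  2.69686051e-04
  8.89863080e-01  7.24664390e-01]
side [array([276.27443943, 143.06815549]), array([275.98818945, 160.60001053])]
top [array([393.70774673, 223.13593313]), array([389.30631074, 224.31188831])]
```

View pics/h.png

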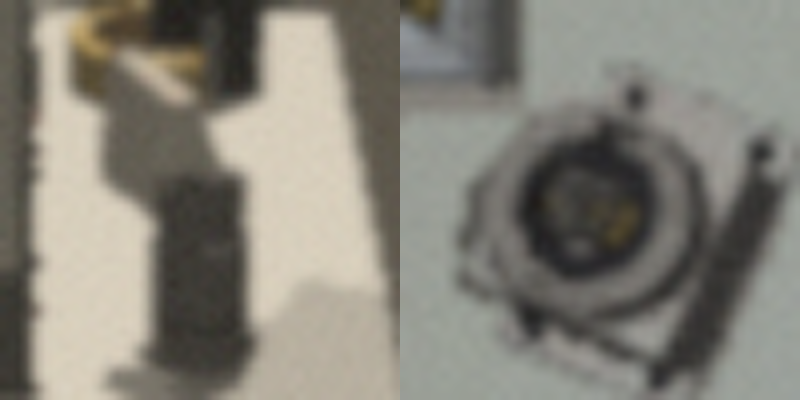

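The right panel shows the yellow tube contents inside the bore, so the tube is in. Left: cap body centre is at u≈276.6 against predicted TCP 276.0, so I'll nudge −x, then descend and grip.

Emit:
step_arm:
  motion:
    - {"claw": 50, "delta_pos": [-1.7, 0.5, 30], "turn": 0}
    - {"claw": 50, "delta_pos": [0, 0, 20], "turn": 0}
    - {"claw": 50, "delta_pos": [0, 0, 9], "turn": 0}
    - {"claw": 50, "delta_pos": [0, 0, 0], "turn": 0}
    - {"claw": 50, "delta_pos": [0, 0, 0], "turn": 0}

```text
clock: 13.58
eef_pos: [479.5, -290.2, 81.5]
tcp_rot: [3.14, -0.001, 0.303]
contact_force: [0.9, -0.5, 0.2]
opening: 0.582
grasp_force: 0.0
```

Emit:
step_arm:
  motion:
    - {"claw": 5, "delta_pos": [0, 0, 0], "turn": 0}
    - {"claw": 5, "delta_pos": [0, 0, 0], "turn": 0}
    - {"claw": 5, "delta_pos": [0, 0, 0], "turn": 0}
    - {"claw": 5, "delta_pos": [0, 0, 0], "turn": 0}
    - {"claw": 5, "delta_pos": [0, 0, 0], "turn": 0}
    - {"claw": 5, "delta_pos": [0, 0, 0], "turn": 0}
    - {"claw": 5, "delta_pos": [0, 0, 0], "turn": 0}
    - {"claw": 5, "delta_pos": [0, 0, 0], "turn": 0}
  force: 80

```text
clock: 14.25
eef_pos: [479.3, -290.3, 81.1]
tcp_rot: [3.14, -0.001, 0.303]
contact_force: [-1.0, 0.1, 6.7]
opening: 0.124
grasp_force: 78.4
```

```bash
python3 - <<'E'
from rig import *
s=sense(); print(s["eef_pos"],s["tcp_rot"],s["opening"],s["grasp_force"],s["contact_force"],s["wrist_torque"])
E
```

```text
[ 479.2880828  -290.2694923    81.11307364] [ 3.14021387e+00 -1.20453348e-03  3.02765998e-01] 0.12351386613768091 78.44610571861267 [-0.97644016  0.05409725  6.67898282] [ 0.11686826  0.11231288 -0.01742942]
```

Emit:
step_arm:
  motion:
    - {"claw": 5, "delta_pos": [0, 0, -15], "turn": 0}
    - {"claw": 5, "delta_pos": [0, 0, -40], "turn": 0}
    - {"claw": 5, "delta_pos": [0, 0, -41], "turn": 0}
    - {"claw": 5, "delta_pos": [0, 0, -41], "turn": 0}
    - {"claw": 5, "delta_pos": [0, 0, -41], "turn": 0}
    - {"claw": 5, "delta_pos": [0, 0, -41], "turn": 0}
    - {"claw": 5, "delta_pos": [0, 0, -41], "turn": 0}
    - {"claw": 5, "delta_pos": [0, 0, -38], "turn": 0}

```text
clock: 14.92
eef_pos: [478.2, -289.6, 381.0]
tcp_rot: [3.141, -0.001, 0.303]
contact_force: [1.0, 0.1, -1.5]
opening: 0.113
grasp_force: 78.4
```

Emit:
step_arm:
  motion:
    - {"claw": 5, "delta_pos": [15.2, -34.2, 0], "turn": 0}
    - {"claw": 5, "delta_pos": [15.2, -34.2, 0], "turn": 0}
    - {"claw": 5, "delta_pos": [15.2, -34.2, 0], "turn": 0}
    - {"claw": 5, "delta_pos": [15.2, -34.2, 0], "turn": 0}
    - {"claw": 5, "delta_pos": [15.2, -34.2, 0], "turn": 0}
    - {"claw": 5, "delta_pos": [15.2, -34.2, 0], "turn": 0}

```text
clock: 15.42
eef_pos: [504.0, -65.0, 378.3]
tcp_rot: [3.141, -0.0, 0.302]
contact_force: [0.9, 0.7, -1.6]
opening: 0.117
grasp_force: 78.6
```

Emit:
step_arm:
  motion:
    - {"claw": 5, "delta_pos": [15.2, -34.2, 0], "turn": 0}
    - {"claw": 5, "delta_pos": [15.2, -34.2, 0], "turn": 0}
    - {"claw": 5, "delta_pos": [15.2, -34.2, 0], "turn": 0}
    - {"claw": 5, "delta_pos": [15.2, -34.2, 0], "turn": 0}
    - {"claw": 5, "delta_pos": [15.2, -34.2, 0], "turn": 0}
    - {"claw": 5, "delta_pos": [15.2, -34.2, 0], "turn": 0}

```text
clock: 15.92
eef_pos: [529.9, 158.1, 378.3]
tcp_rot: [3.142, -0.0, 0.303]
contact_force: [1.4, 0.0, -0.7]
opening: 0.119
grasp_force: 78.6
```

Emit:
step_arm:
  motion:
    - {"claw": 5, "delta_pos": [15.2, -34.2, 0], "turn": 0}
    - {"claw": 5, "delta_pos": [15.2, -34.2, 0], "turn": 0}
    - {"claw": 5, "delta_pos": [15.2, -34.2, 0], "turn": 0}
    - {"claw": 5, "delta_pos": [15.2, -34.2, 0], "turn": 0}
    - {"claw": 5, "delta_pos": [15.2, -34.2, 0], "turn": 0}
    - {"claw": 5, "delta_pos": [15.2, -34.2, 0], "turn": 0}
    - {"claw": 5, "delta_pos": [0, 0, 0], "turn": 0}
    - {"claw": 5, "delta_pos": [0, 0, 0], "turn": 0}

```text
clock: 16.58
eef_pos: [555.6, 381.1, 377.2]
tcp_rot: [3.141, 0.001, 0.305]
contact_force: [-0.9, -1.0, -1.5]
opening: 0.116
grasp_force: 78.7
```

Emit:
step_arm:
  motion:
    - {"claw": 5, "delta_pos": [0, 0, 0], "turn": -0.12}
    - {"claw": 5, "delta_pos": [0, 0, 0], "turn": -0.12}
    - {"claw": 5, "delta_pos": [0, 0, 0], "turn": -0.12}
    - {"claw": 5, "delta_pos": [0, 0, 0], "turn": -0.12}
    - {"claw": 5, "delta_pos": [0, 0, 0], "turn": -0.12}
    - {"claw": 5, "delta_pos": [0, 0, 0], "turn": -0.12}
    - {"claw": 5, "delta_pos": [0, 0, 0], "turn": -0.12}
    - {"claw": 5, "delta_pos": [0, 0, 0], "turn": -0.12}

```text
clock: 17.25
eef_pos: [556.1, 377.9, 378.3]
tcp_rot: [3.141, 0.0, 1.268]
contact_force: [-0.4, 0.1, -1.2]
opening: 0.113
grasp_force: 78.7
```

Emit:
step_arm:
  motion:
    - {"claw": 5, "delta_pos": [0, 0, 0], "turn": -0.12}
    - {"claw": 5, "delta_pos": [0, 0, 0], "turn": -0.12}
    - {"claw": 5, "delta_pos": [0, 0, 0], "turn": -0.12}
    - {"claw": 5, "delta_pos": [0, 0, 0], "turn": -0.12}
    - {"claw": 5, "delta_pos": [0, 0, 0], "turn": -0.12}
    - {"claw": 5, "delta_pos": [0, 0, 0], "turn": -0.12}
    - {"claw": 5, "delta_pos": [0, 0, 0], "turn": -0.12}
    - {"claw": 5, "delta_pos": [0, 0, 0], "turn": -0.12}

```text
clock: 17.92
eef_pos: [556.1, 377.9, 378.3]
tcp_rot: [-3.141, 0.0, 2.228]
contact_force: [0.7, 0.5, -1.0]
opening: 0.122
grasp_force: 78.7
```

Emit:
step_arm:
  motion:
    - {"claw": 5, "delta_pos": [0, 0, 0], "turn": -0.12}
    - {"claw": 5, "delta_pos": [0, 0, 0], "turn": -0.12}
    - {"claw": 5, "delta_pos": [0, 0, 0], "turn": -0.12}
    - {"claw": 5, "delta_pos": [0, 0, 0], "turn": -0.12}
    - {"claw": 5, "delta_pos": [0, 0, 0], "turn": -0.05}
    - {"claw": 5, "delta_pos": [0, 0, 0], "turn": 0}
    - {"claw": 5, "delta_pos": [0, 0, 0], "turn": 0}

```text
clock: 18.5
eef_pos: [556.2, 378.3, 378.3]
tcp_rot: [-3.141, 0.0, 2.75]
contact_force: [0.2, -1.1, -0.9]
opening: 0.117
grasp_force: 78.7
```

Emit:
step_arm:
  motion:
    - {"claw": 5, "delta_pos": [-0.9, 1.1, 40], "turn": 0}
    - {"claw": 5, "delta_pos": [0, 0, 40], "turn": 0}
    - {"claw": 5, "delta_pos": [0, 0, 40], "turn": 0}
    - {"claw": 5, "delta_pos": [0, 0, 40], "turn": 0}
    - {"claw": 5, "delta_pos": [0, 0, 20], "turn": 0}
    - {"claw": 5, "delta_pos": [0, 0, 0], "turn": 0}
    - {"claw": 5, "delta_pos": [0, 0, 0], "turn": 0}

```text
clock: 19.08
eef_pos: [557.2, 379.4, 197.5]
tcp_rot: [-3.14, -0.001, 2.751]
contact_force: [0.6, 0.7, -0.7]
opening: 0.117
grasp_force: 78.6
```

```bash
python3 - <<'E'
from rig import *
from h import *
s=sense(); print(s["eef_pos"],s["tcp_rot"],s["qpos"])
P=s["eef_pos"]; f=grab_frame("side"); pickle.dump(f,open("side4.pkl","wb"))
print([proj(f,[P[0],P[1],z]) for z in(P[2],P[2]-81,85)])
im=f["img"][230:350,196:296,::-1]
cv2.imwrite("pics/i.png",cv2.resize(im,(500,600),interpolation=cv2.INTER_CUBIC))
E
```

```text
[557.16825755 379.42592324 197.54383273] [-3.13987119e+00 -1.01960331e-03  2.75106752e+00] [ 5.95675924e-01  4.77673780e-01  1.56541562e+00 -1.11871919e-04
  1.10050152e+00 -5.84545347e-01]
[array([241.04489074, 258.35898537]), array([242.4848064 , 298.21751304]), array([242.99787011, 312.41970909])]
```

View pics/i.png

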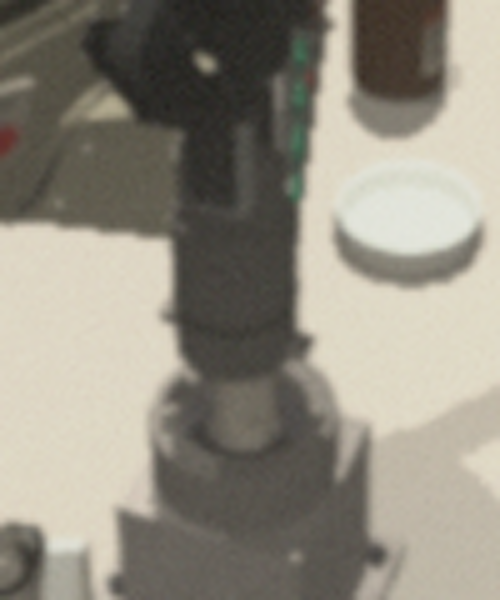

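Side view: cap bottom centre is at crop x≈238 and the holder rim centre at 244, so about 1.2 mm −x. That matches the grasp offset along the bar. The tube stands upright in the bore. I'll correct and lower slowly.

Emit:
step_arm:
  motion:
    - {"claw": 5, "delta_pos": [1.3, 0, 10], "turn": 0}
    - {"claw": 5, "delta_pos": [0, 0, 10], "turn": 0}
    - {"claw": 5, "delta_pos": [0, 0, 8], "turn": 0}
    - {"claw": 5, "delta_pos": [0, 0, 0], "turn": 0}
    - {"claw": 5, "delta_pos": [0, 0, 0], "turn": 0}

```text
clock: 19.55
eef_pos: [555.9, 380.4, 169.5]
tcp_rot: [-3.141, -0.001, 2.753]
contact_force: [-0.5, -0.5, -0.9]
opening: 0.119
grasp_force: 78.7
```

Emit:
step_arm:
  motion:
    - {"claw": 5, "delta_pos": [0, 0, 1.5], "turn": 0}
    - {"claw": 5, "delta_pos": [0, 0, 1.5], "turn": 0}
    - {"claw": 5, "delta_pos": [0, 0, 1], "turn": 0}
    - {"claw": 5, "delta_pos": [0, 0, 0], "turn": 0}

```text
clock: 19.88
eef_pos: [556.3, 380.6, 166.0]
tcp_rot: [3.141, 0.0, 2.753]
contact_force: [-0.3, 0.0, -1.6]
opening: 0.119
grasp_force: 78.8
```

Emit:
step_arm:
  motion:
    - {"claw": 5, "delta_pos": [0, 0, 1], "turn": 0}
    - {"claw": 5, "delta_pos": [0, 0, 1], "turn": 0}
    - {"claw": 5, "delta_pos": [0, 0, 0], "turn": 0}

```text
clock: 20.13
eef_pos: [556.3, 380.4, 164.5]
tcp_rot: [-3.142, 0.0, 2.753]
contact_force: [-0.2, -2.4, -0.1]
opening: 0.116
grasp_force: 78.9
```

Emit:
step_arm:
  motion:
    - {"claw": 5, "delta_pos": [-0.3, -0.8, 0], "turn": 0}
    - {"claw": 5, "delta_pos": [0, 0, 1], "turn": 0}
    - {"claw": 5, "delta_pos": [0, 0, 0], "turn": 0}

```text
clock: 20.38
eef_pos: [556.1, 379.6, 162.6]
tcp_rot: [-3.141, -0.0, 2.753]
contact_force: [0.1, -0.2, -1.0]
opening: 0.12
grasp_force: 78.7
```

Emit:
step_arm:
  motion:
    - {"claw": 5, "delta_pos": [0, 0, 1], "turn": 0}
    - {"claw": 5, "delta_pos": [0, 0, 1], "turn": 0}
    - {"claw": 5, "delta_pos": [0, 0, 0], "turn": 0}
    - {"claw": 5, "delta_pos": [0, 0, 0], "turn": 0}

```text
clock: 20.72
eef_pos: [556.1, 379.7, 160.8]
tcp_rot: [-3.141, -0.0, 2.753]
contact_force: [0.3, -0.0, -1.3]
opening: 0.119
grasp_force: 78.7
```

Emit:
step_arm:
  motion:
    - {"claw": 5, "delta_pos": [0, 0, 1], "turn": 0}
    - {"claw": 5, "delta_pos": [0, 0, 1], "turn": 0}
    - {"claw": 5, "delta_pos": [0, 0, 1], "turn": 0}
    - {"claw": 5, "delta_pos": [0, 0, 0], "turn": 0}

```text
clock: 21.05
eef_pos: [556.3, 379.8, 158.3]
tcp_rot: [3.141, 0.0, 2.753]
contact_force: [-0.3, -1.1, 4.3]
opening: 0.113
grasp_force: 79.4
```

Emit:
step_arm:
  motion:
    - {"claw": 5, "delta_pos": [0, 0, 1.5], "turn": 0}
    - {"claw": 5, "delta_pos": [0, 0, 1.5], "turn": 0}
    - {"claw": 5, "delta_pos": [0, 0, 0], "turn": 0}
    - {"claw": 5, "delta_pos": [0, 0, 0], "turn": 0}

```text
clock: 21.38
eef_pos: [556.4, 379.8, 155.3]
tcp_rot: [3.141, 0.0, 2.753]
contact_force: [-0.2, -0.9, 4.8]
opening: 0.117
grasp_force: 79.6
```

The lugs are through and the spring force fits. I'll push on to home.

Emit:
step_arm:
  motion:
    - {"claw": 5, "delta_pos": [0, 0, 1.5], "turn": 0}
    - {"claw": 5, "delta_pos": [0, 0, 1.5], "turn": 0}
    - {"claw": 5, "delta_pos": [0, 0, 1.5], "turn": 0}
    - {"claw": 5, "delta_pos": [0, 0, 0], "turn": 0}
  force: 110

```text
clock: 21.72
eef_pos: [556.4, 379.9, 150.9]
tcp_rot: [3.141, 0.0, 2.753]
contact_force: [-0.9, -1.2, 9.0]
opening: 0.111
grasp_force: 112.0
```

Emit:
step_arm:
  motion:
    - {"claw": 5, "delta_pos": [0, 0, 1.5], "turn": 0}
    - {"claw": 5, "delta_pos": [0, 0, 1.5], "turn": 0}
    - {"claw": 5, "delta_pos": [0, 0, 0], "turn": 0}
    - {"claw": 5, "delta_pos": [0, 0, 0], "turn": 0}

```text
clock: 22.05
eef_pos: [556.5, 379.9, 148.4]
tcp_rot: [3.141, 0.001, 2.753]
contact_force: [-1.8, -1.4, 10.0]
opening: 0.108
grasp_force: 112.2
```

Emit:
step_arm:
  motion:
    - {"claw": 5, "delta_pos": [0, 0, 1], "turn": 0}
    - {"claw": 5, "delta_pos": [0, 0, 0], "turn": 0}
    - {"claw": 5, "delta_pos": [0, 0, 0], "turn": 0}

```text
clock: 22.3
eef_pos: [556.5, 379.9, 147.5]
tcp_rot: [3.141, 0.001, 2.753]
contact_force: [-2.5, -1.4, 11.0]
opening: 0.105
grasp_force: 112.2
```

Emit:
step_arm:
  motion:
    - {"claw": 5, "delta_pos": [0, 0, 1], "turn": 0}
    - {"claw": 5, "delta_pos": [0, 0, 1], "turn": 0}
    - {"claw": 5, "delta_pos": [0, 0, 0], "turn": 0}

```text
clock: 22.55
eef_pos: [556.8, 380.1, 147.1]
tcp_rot: [3.14, 0.001, 2.753]
contact_force: [-4.7, -3.1, 21.1]
opening: 0.106
grasp_force: 113.9
```

Emit:
step_arm:
  motion:
    - {"claw": 5, "delta_pos": [0, 0, 1], "turn": 0}
    - {"claw": 5, "delta_pos": [0, 0, 0], "turn": 0}
    - {"claw": 5, "delta_pos": [0, 0, 0], "turn": 0}

```text
clock: 22.8
eef_pos: [556.9, 380.2, 147.0]
tcp_rot: [3.139, 0.001, 2.753]
contact_force: [-7.3, -4.4, 28.5]
opening: 0.105
grasp_force: 114.9
```

Emit:
step_arm:
  motion:
    - {"claw": 5, "delta_pos": [0.3, -0.5, 0], "turn": 0.0}
    - {"claw": 5, "delta_pos": [0, 0.1, 0], "turn": 0.1}
    - {"claw": 5, "delta_pos": [0, 0.1, 0], "turn": 0.1}
    - {"claw": 5, "delta_pos": [0, 0.1, 0], "turn": 0.1}
    - {"claw": 5, "delta_pos": [0, 0, 0], "turn": 0}

```text
clock: 23.22
eef_pos: [557.0, 380.4, 147.0]
tcp_rot: [3.138, 0.001, 2.447]
contact_force: [-4.0, -4.0, 26.0]
opening: 0.109
grasp_force: 114.5
```

```bash
python3 - <<'E'
from rig import *
s=sense(); print(s["eef_pos"],s["tcp_rot"],s["contact_force"],s["wrist_torque"])
E
```

```text
[557.04867994 380.40219587 147.00960947] [3.13794772e+00 1.21858156e-03 2.44700944e+00] [-3.9813269  -3.9908988  25.95087423] [-0.83076895  1.13627533  0.07354963]
```

Emit:
step_arm:
  motion:
    - {"claw": 5, "delta_pos": [0, 0.1, 0], "turn": 0.1}
    - {"claw": 5, "delta_pos": [0, 0.1, 0], "turn": 0.1}
    - {"claw": 5, "delta_pos": [0, 0.1, 0], "turn": 0.1}
    - {"claw": 5, "delta_pos": [0, 0.1, 0], "turn": 0.1}
    - {"claw": 5, "delta_pos": [0, 0.1, 0], "turn": 0.1}
    - {"claw": 5, "delta_pos": [0, 0, 0], "turn": 0}

```text
clock: 23.72
eef_pos: [557.3, 380.7, 147.1]
tcp_rot: [3.138, -0.001, 1.947]
contact_force: [-5.4, -4.2, 26.1]
opening: 0.108
grasp_force: 114.6
```

Emit:
step_arm:
  motion:
    - {"claw": 5, "delta_pos": [0, 0.1, 0], "turn": 0.1}
    - {"claw": 5, "delta_pos": [0, 0.1, 0], "turn": 0.1}
    - {"claw": 5, "delta_pos": [0, 0.1, 0], "turn": 0.1}
    - {"claw": 5, "delta_pos": [0, 0.1, 0], "turn": 0.1}
    - {"claw": 5, "delta_pos": [0, 0.1, 0], "turn": 0.05}
    - {"claw": 5, "delta_pos": [0, 0, 0], "turn": 0}
    - {"claw": 5, "delta_pos": [0, 0, 0], "turn": 0}

```text
clock: 24.3
eef_pos: [557.7, 380.7, 147.0]
tcp_rot: [3.139, -0.002, 1.503]
contact_force: [-6.5, -4.9, 26.7]
opening: 0.107
grasp_force: 114.7
```

```bash
python3 - <<'E'
from rig import *
s=sense(); print(s["eef_pos"],s["tcp_rot"],s["contact_force"],s["wrist_torque"],s["grasp_force"])
E
```

```text
[557.74561996 380.65837898 147.02507564] [ 3.13892118e+00 -2.07225034e-03  1.50256968e+00] [-6.5477187  -4.93657862 26.7014239 ] [-0.84310061  1.27376278  0.1335028 ] 114.66718554496765
```

Emit:
step_arm:
  motion:
    - {"claw": 5, "delta_pos": [0, 0.1, 0], "turn": 0.05}
    - {"claw": 5, "delta_pos": [0, 0, 0], "turn": 0.05}
    - {"claw": 5, "delta_pos": [0, 0, 0], "turn": 0}
    - {"claw": 5, "delta_pos": [0, 0, 0], "turn": 0}

```text
clock: 24.63
eef_pos: [557.8, 380.7, 147.0]
tcp_rot: [3.139, -0.002, 1.403]
contact_force: [-6.2, -4.1, 26.2]
opening: 0.105
grasp_force: 114.7
```

```bash
python3 - <<'E'
from rig import *
s=sense(); print(s["eef_pos"],s["tcp_rot"],s["contact_force"],s["wrist_torque"],s["grasp_force"])
E
```

```text
[557.75501305 380.66762201 147.02429002] [ 3.13921562e+00 -2.22480392e-03  1.40291181e+00] [-6.24141741 -4.05909341 26.20131275] [-0.83356563  1.34802557  0.22374437] 114.73003149032593
```

Emit:
step_arm:
  motion:
    - {"claw": 5, "delta_pos": [0, 0, 0], "turn": 0.05}
    - {"claw": 5, "delta_pos": [0, 0, 0], "turn": 0}
    - {"claw": 5, "delta_pos": [0, 0, 0], "turn": 0}

```text
clock: 24.88
eef_pos: [557.3, 380.8, 147.0]
tcp_rot: [3.14, -0.002, 1.353]
contact_force: [-7.9, -4.0, 28.2]
opening: 0.11
grasp_force: 114.9
```

```bash
python3 - <<'E'
from rig import *
s=sense(); print(s["eef_pos"],s["tcp_rot"],s["contact_force"],s["wrist_torque"],s["grasp_force"])
E
```

```text
[557.31865236 380.81335434 147.02702811] [ 3.14011739e+00 -2.24419330e-03  1.35314667e+00] [-7.86705542 -3.99745619 28.16062554] [-0.65286442  1.68071771  0.42455383] 114.92749214172363
```

Emit:
step_arm:
  motion:
    - {"claw": 5, "delta_pos": [0, 0, 0], "turn": 0.04}
    - {"claw": 5, "delta_pos": [0, 0, 0], "turn": 0}
    - {"claw": 5, "delta_pos": [0, 0, 0], "turn": 0}
    - {"claw": 5, "delta_pos": [0, 0, 0], "turn": 0}

```text
clock: 25.22
eef_pos: [557.3, 380.9, 147.1]
tcp_rot: [3.14, -0.002, 1.315]
contact_force: [-8.4, -4.0, 28.6]
opening: 0.109
grasp_force: 115.6
```

```bash
python3 - <<'E'
from rig import *
from h import *
s=sense(); print(s["eef_pos"],s["tcp_rot"],s["contact_force"],s["wrist_torque"],s["grasp_force"])
f=grab_frame("side")
cv2.imwrite("pics/j.png",cv2.resize(f["img"][240:360,196:296,::-1],(500,600),interpolation=cv2.INTER_CUBIC))
E
```

```text
[557.25254578 380.89814903 147.05217414] [ 3.14006556e+00 -2.18588828e-03  1.31455691e+00] [-8.37511073 -4.02850146 28.63024444] [-0.52785729  1.73112689  1.01472651] 115.6420143507421
```

View pics/j.png

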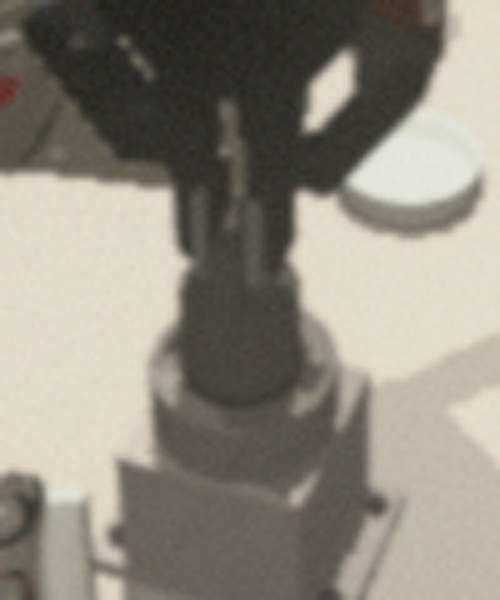

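The picture shows the cap sitting deep in the rim, centred near (242,370), with the bar gripped. Torque has jumped to 1 N·m, so the cap is at the stop. The openings are visible and empty at left and right. I'll hand in.

```bash
python3 - <<'E'
from rig import *
print(sign_off())
E
```

```text
the job is handed in; nothing more can be done
None
```

The job is handed in: the tube is in the bore, and the gripper is still holding the cap, pressed home and turned to the stop; the sign-off returned no verdict.

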